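Stand the fallen archive case back up in its row

ROBOT

A 7-joint arm with a two-finger parallel gripper is mounted at the origin on the work surface. World frame = base frame: x ahead of the robot, y to its left, z up, the work surface at z = 0. Lengths are in m, angles in rad, forces in N, time in s.
With the tool pointing down it reaches from about 0.4 to 0.85 m from the base axis. Payload 6.9 kg.
Tool frame: the origin (TCP) lies midway between the tips of the shut fingers; the grasp point (between the pads) lies behind it (env.grip_depth is the z of the grasp point in the tool frame, in m); z points along the fingers, y is the line along which they close (so a half turn about z gives the same grasp; the last joint's range is limited). The gripper opens to 85 mm and grips with 20 to 120 N. Pads are 22 mm wide; open, the fingers measure 114 mm over their backs; the gripper's body (76 mm by 85 mm) begins 54 mm behind the grasp point. The pads swing forward as they close: fully open they stand 13 mm farther back than shut.
Start: joints at [0.105, 0.507, -0.238, 1.5, 0.126, 1.149, -0.155], TCP at [0.625, -0, 0.231] pointing down, gripper open.
Joint ranges: [-3.08, 3.08], [-0.24, 2.05], [-1.43, 1.35], [0, 2.5], [-1.52, 4.66], [0.17, 1.96], [-2.89, 2.89]. Speed limits (rad/s): [2.39, 2.39, 3.14, 3.14, 3.14, 3.14, 3.14].

INTERFACE

Orientations are given as a rotation vector (axis times angle).
In Python, from bench import env gives the robot as it stands.
- The arm moves only by the tool play_rows, never from a script. Its arguments are lists of equal length, an entry for each row: "jaw": the gripper's target within -1 to 1 (shut at 1, half-way at 0, fully open at -1); "translation": the shift along the tool's x, y, z in m, a list of three; "delta_rot": the turn, a rotation vector about the tool's x, y, z in degrees, a list of three. A call has 1 to 5 rows; each row is the pose to reach, as a shift and turn from the pose commanded when the call began, along the tool's axes at that moment; what a row does not reach only later rows make up. A row lasts 1/8 s, in which the tool goes at most 62.5 mm and 10.7 degrees, less where a joint would pass 70% of its speed; a pose out of reach is approached as far as the arm can. A call with a gripper value outside its range is refused whole. The fingers move at their own pace and stop on an object; "force" is the grip in N (left out, the last holds). Time passes only in rows, so rows that repeat a pose let the fingers close. It gives the time, the measured TCP pose, the force, the opening and the grip force at its end, in the units of the state.
- env.state(): the state, without advancing time (a new reading comes with each control period).
- env.snapshot(name): name is "scene" or "side" or "wrist"; returns (picture, depth): 420x560x3 uint8, red, green, blue; 420x560 float32, m along the optical axis (not along the pixel's ray), 0 where there is no reading.
- env.camera_info(name): a dict with "fovy" (degrees; the focal length in pixels is half the picture's height over the tangent of half this angle, whatever the lens; pixels are square), "cx", "cy" (the principal point, pixels), "k1" (the pictures are not rectified: a ray, as slopes to the right and down, at radius r is drawn at 1 + k1 r^2 times it, then the intrinsics apply), "rvec" (rotation vector, rad) and "tvec" (3), from world to camera coordinates, as OpenCV has them; the wrist camera has in their place "T_tool_cam" (4x4, takes a point from camera to tool coordinates, whose origin is the TCP and whose axes are the flange's). Camera axes: x right, y down, z forward; pixel columns grow to the right and rows downward; lengths in m; the calibration is good to about 2 mm. A picture is of the moment at which its call begins: read the wrist's pose just before it. camera_info takes no time and is no camera call.
- env.finish_job(): hands the job in; it is judged then, once.
The state is a dict: "time": time; "qpos": joint angles; "qvel": joint speeds; "joint_torque": joint torques, N m; "ee_pos": TCP position; "orientation": TCP orientation; "wrist_force": force on the tool from outside, world axes, zero at the start; "wrist_torque": the same for the moment, N m; "finger_gap": finger opening in m; "grasp_force": force on a finger pad.
Only numpy, scipy, OpenCV 4.12 (cv2) and the standard library are available. Lean on these libraries where they do the work, as an engineer would, in place of code of your own. Each camera call takes 0.05 s, during which the arm holds its last target. There are 200 camera calls.

TASK

The end case of the archive row has fallen flat on the desk. Stand it back up at the end of the row, flush and square against the last standing case and with its spine in line with the others (to within about 2 cm), then bring the loose bookend right up against it, square, so that the row is held tight. Don't shove the other things on the desk about.

Things in the scene. Friction and masses are not known exactly. Their poses are not given: they have to be found in the camera images.
- row: standing row of four full grey archive cases like the fallen one, 150 mm deep (x), 200 high, heavy, does not move. Origin at desk level, middle of the foot of its free end face: the flat upright plane y = 0, x -75 to 75 mm. The row runs 285 mm to -y from it; +y points out of the free end along the desk, z up, spines (labels) face +x.
- case_centre (a point): centre of the fallen grey case, closed rigid box 150 (x, spine at +x) x 200 (y, top edge at +y) x 44 mm (z), 0.28 to 0.56 kg. Its top edge is bevelled 16 x 16 mm on both sides, other edges square. Starts flat, z up, bottom edge 10 to 60 mm from the row's end face. In its place y points up, the +z face lies on that face, this centre 22 mm out and 100 mm up.
- bookend_face (a point): centre of the flat inner face, 60 mm up, of a loose 0.7 kg cast-aluminium bookend. Upright 110 (x) x 120 mm high, 12 mm thick (y 0 to 12). Its foot, 110 wide and 20 mm high, runs from the upright to y = 85 mm, away from the row; -y points to the row. Slides when pushed low down; pushed above about 40 mm from the desk it may topple.
- stapler: black stapler, 140 x 34 x 49 mm, bystander; origin on the desk under its middle
- calculator: desk calculator, 150 x 105 x 27 mm, bystander; origin on the desk under its middle
- punch: dark steel hole punch, 120 x 105 x 65 mm, bystander; origin on the desk under its middle
- pen_pot: steel pen pot with pens, 76 mm across, 100 mm high (pens to 160), bystander; origin on the desk under its middle
- tape: black tape dispenser, 150 x 58 x 78 mm, bystander; origin on the desk under its middle
- stamp: wooden hand stamp, 38 mm across, 78 mm high, bystander; origin on the desk under its middle
- ink_pad: flat ink pad tin, 80 x 120 x 18 mm, bystander; origin on the desk under its middle
Not all that is in view belongs to the job. Of the things shaped like the part that bears bookend_face, the aluminium one is meant. Of the things that look like the part that bears case_centre, the larger one is meant.

How it is judged:
On the way:
1. the case stands upright, flush against the end of the row (angle between case_centre's own y axis and vertical below 0.07 rad and y of case_centre in the frame of row below 0.028 m and z of case_centre in the frame of row below 0.106 m), for 0.3 s.
At the end, for the whole second after the job is handed in: case upright on its bottom edge to 0.05 rad, within 5 mm of the row's end face, square to 0.07 rad, spine within 25 mm of the row's line; bookend upright, within 7 mm of the case, square to 0.08 rad, its middle within 50 mm of the row's; both at rest (angle between case_centre's own y axis and vertical below 0.05 rad and angle between the x axis of case_centre and the x axis of row, either way round below 0.07 rad and y of case_centre in the frame of row below 0.027 m and x of case_centre in the frame of row between -0.025 and 0.025 m and z of case_centre in the frame of row below 0.105 m and y of bookend_face in the frame of row below 0.051 m and x of bookend_face in the frame of row between -0.05 and 0.05 m and angle between bookend_face's own z axis and vertical below 0.05 rad and angle between the x axis of bookend_face and the x axis of row, either way round below 0.08 rad and linear speed of each of case, bookend below 0.01 m/s); the robot touches nothing.
It fails at once if the bookend is knocked over (angle between bookend_face's own z axis and vertical above 0.6 rad).
It fails at once if another thing on the desk is shoved by more than 30 mm (distance of any of stapler, calculator, punch, pen_pot, tape, stamp, ink_pad from where it was at the start of the episode above 0.03 m).
It also fails if it takes over 72 s, if anything falls off the work surface, if the arm or the gripper's body presses on something with over 40 N, if the wrist force passes 120 N, or if a joint passes its speed limit or range.

## Working session

There is one attempt and no reset: what is moved stays moved. The work goes in short steps, Python scripts to look and compute and a tool call to move; the robot and the scene stay as the last step left them, time stands still between calls to the robot, and variables do not carry over. Pictures are saved under pics/ and viewed, at most 10 in all, crops included, and the job is handed in when it is done.

Besides the shell and the picture viewer there is one more tool, called after "Request:" as name(argument=value, ...) on one line, values as JSON. play_rows: Moves the arm, as the interface text tells. Its arguments: {"type":"object","properties":{"jaw":{"type":"array"},"translation":{"type":"array"},"delta_rot":{"type":"array"},"force":{"type":"number"}},"required":["jaw","translation","delta_rot"]}

```bash
ls; mkdir -p pics
cat > h.py <<'E'
import numpy as np, cv2
from scipy.spatial.transform import Rotation as R
from bench import env
def cam(name, st=None):
    c=env.camera_info(name); f=210/np.tan(np.radians(c["fovy"])/2)
    if "rvec" in c:
        M=R.from_rotvec(np.ravel(c["rvec"])).as_matrix(); t=np.ravel(c["tvec"]); Rw=M.T; o=-M.T@t
    else:
        T=np.array(c["T_tool_cam"]); Rt=R.from_rotvec(st["orientation"]).as_matrix()
        Rw=Rt@T[:3,:3]; o=Rt@T[:3,3]+np.array(st["ee_pos"])
    return c,f,Rw,o
def cloud(name):
    st=env.state(); c,f,Rw,o=cam(name,st); im,d=env.snapshot(name)
    v,u=np.mgrid[0:420,0:560].astype(float)
    K=np.array([[f,0,c["cx"]],[0,f,c["cy"]],[0,0,1]])
    p=cv2.undistortPoints(np.stack([u.ravel(),v.ravel()],1)[:,None],K,np.array([c["k1"],0,0,0.]))[:,0]
    r=np.c_[p,np.ones(len(p))].reshape(420,560,3)
    P=(r*d[...,None])@Rw.T+o; P[d==0]=np.nan
    return im,P
def save(n,im): cv2.imwrite(f"pics/{n}.png",im[...,::-1])
E
python3 - <<'E'
from h import *
for n in ["scene","side"]:
    im,P=cloud(n); save(n,im); np.save(n+".npy",P); print(n,cam(n)[3],env.camera_info(n)["k1"])
print(env.state(), env.grip_depth)
E
```

```text
pics
scene [1.15040529 0.39603221 0.79738025] -0.05823336408836995
side [ 0.02104995 -0.82483383  0.85989017] -0.023453748993095835
{'time': 0.1, 'qpos': array([ 0.10550927,  0.5082832 , -0.2375232 ,  1.50101125,  0.12570789,
        1.14891404, -0.15481393]), 'qvel': array([-0.00045743, -0.00264732,  0.00102666, -0.00230902,  0.00011345,
        0.00064784,  0.0020112 ]), 'joint_torque': array([-4.60960451e-03, -6.21825886e+01, -2.19466478e+00, -2.50204021e+01,
        1.25371566e-02,  7.74859713e-03, -3.76228832e-05]), 'ee_pos': array([ 6.24555686e-01, -8.66318933e-05,  2.30505499e-01]), 'orientation': array([-2.22066629e+00, -2.22062641e+00,  1.84723599e-03]), 'wrist_force': array([-0.91948397, -0.04538167, -0.23892444]), 'wrist_torque': array([-0.02903765,  0.07183173, -0.02925028]), 'grasp_force': 0.0, 'finger_gap': 0.08510064729695159} -0.0187
```

View pics/scene.png

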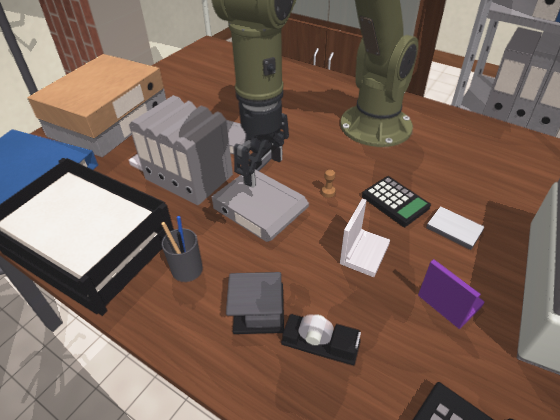

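View pics/side.png

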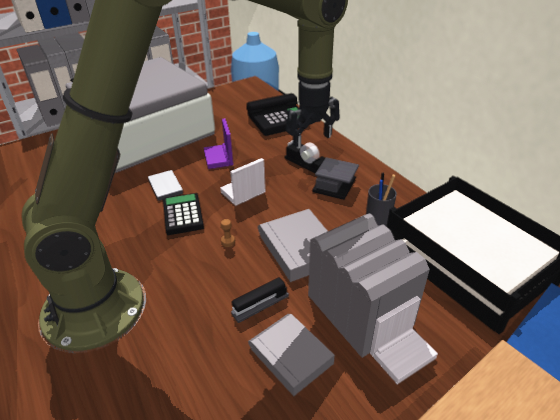

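The scene view shows the row at (185,145), the fallen case at (260,203), the aluminium bookend at (365,240) and a purple decoy at (450,290). The side view shows the same things, plus a smaller grey decoy case at (290,350). Next I'll measure the planes.

Run:
```python
from h import *
A=[np.load(n+".npy").reshape(-1,3) for n in("scene","side")]
def rect(p,t):
    p=p[:,:2].astype(np.float32); 
    if len(p)<20: print(t,len(p));return
    r=cv2.minAreaRect(p); print(t,len(p),np.round(r[0],3),np.round(r[1],3),round(r[2],1))
S=np.load("scene.npy");D=np.load("side.npy")
print("desk z",[np.nanmedian(x) for x in (S[300:340,380:420,2],D[330:350,180:220,2])])
pts={'S':(S,dict(case=(225,265),case2=(200,275),row=(140,200),bk=(245,370),bkup=(235,355),stamp=(180,329),calc=(199,395),pot=(255,183),punch=(300,257),tape=(338,320))),
'D':(D,dict(case=(240,300),row=(290,340),rowend=(265,315),bk=(190,235),bkup=(180,250),stamp=(235,228),stapler=(298,260),punch=(178,335),calc=(213,183)))}
for k,(Q,d) in pts.items():
    for n,(v,u) in d.items(): print(k,n,np.round(np.nanmedian(Q[v-2:v+3,u-2:u+3].reshape(-1,3),0),3))
for nm,Q in(("S",S),("D",D)):
    m=np.zeros((420,560),np.uint8)
    z=(abs(Q[...,2]-.044)<.006)&(Q[...,0]>.4)&(Q[...,0]<.9)&(abs(Q[...,1])<.4)
    n,l,st,_=cv2.connectedComponentsWithStats(z.astype(np.uint8))
    for i in range(1,n):
        if st[i,4]>300: rect(Q[l==i],nm+" flat44")
    z=(Q[...,2]>.06)&(Q[...,2]<.25)
    n,l,st,_=cv2.connectedComponentsWithStats(z.astype(np.uint8))
    for i in range(1,n):
        if 200<st[i,4]<20000: print(st[i]); rect(Q[l==i],nm+" high")
```

```text
desk z [np.float64(0.0009382622573933519), np.float64(-0.0007435754403582462)]
S case [ 0.593 -0.026  0.045]
S case2 [ 0.508 -0.054  0.045]
S row [ 0.546 -0.244  0.182]
S bk [0.496 0.207 0.021]
S bkup [0.511 0.171 0.048]
S stamp [0.382 0.031 0.06 ]
S calc [0.324 0.197 0.027]
S pot [ 0.792 -0.094  0.095]
S punch [0.784 0.087 0.065]
S tape [0.781 0.231 0.051]
D case [ 0.512 -0.116  0.044]
D row [ 0.446 -0.358  0.129]
D rowend [ 0.447 -0.269  0.124]
D bk [0.467 0.153 0.054]
D bkup [0.519 0.158 0.066]
D stamp [0.37  0.016 0.031]
D stapler [ 0.331 -0.222  0.042]
D punch [0.738 0.032 0.064]
D calc [0.308 0.174 0.024]
S flat44 2993 [ 0.52  -0.097] [0.199 0.156] 83.3
S flat44 612 [0.757 0.261] [0.052 0.07 ] 15.2
[  0   0  20  52 459]
S high 459 [ 0.201 -1.731] [0.697 0.082] 58.4
[ 53   0  63  12 358]
S high 358 [-0.172 -1.67 ] [0.163 0.317] 0.1
[ 292    0   67   26 1148]
S high 1148 [-0.584 -0.516] [0.339 0.032] 88.7
[ 400    0   47   37 1148]
S high 1148 [-0.786 -0.1  ] [0.082 0.445] 79.4
[ 465    0   95   77 4085]
S high 4085 [-0.753  0.284] [0.432 0.346] 4.3
[ 356   52   61   71 2891]
S h
[... 659 characters left out ...]
83.5
[   0    0   90   78 3545]
D high 3545 [0.243 1.747] [0.857 0.374] 85.5
[159   0  50  42 756]
D high 756 [0.903 1.503] [0.477 0.213] 64.0
[  333     4   227   143 11480]
D high 11480 [1.451 0.379] [0.028 1.208] 0.0
[148  26  23  25 336]
D high 336 [0.729 1.428] [0.205 0.099] 56.5
[ 118   57   96   98 5568]
D high 5568 [0.393 0.702] [0.363 0.348] 8.5
[246  93  51  15 347]
D high 347 [0.845 0.571] [0.054 0.198] 81.9
[315 157  44  26 707]
D high 707 [0.77  0.066] [0.108 0.11 ] 33.3
[230 158  34  31 650]
D high 650 [0.514 0.16 ] [0.112 0.018] 5.9
[  26  237   92   80 4549]
D high 4549 [-0.008 -0.028] [0.093 0.152] 83.5
[ 418  340  142   80 6797]
D high 6797 [ 0.497 -0.7  ] [0.233 0.139] 5.5
```

Run:
```python
from h import *
S=np.load("scene.npy").reshape(-1,3);D=np.load("side.npy").reshape(-1,3)
sel=lambda P,x,y,z:P[(P[:,0]>x[0])&(P[:,0]<x[1])&(P[:,1]>y[0])&(P[:,1]<y[1])&(P[:,2]>z[0])&(P[:,2]<z[1])]
# row end face, from scene
p=sel(S,(.455,.585),(-.28,-.2),(.06,.17)); 
for _ in range(3):
    k=np.polyfit(p[:,0],p[:,1],1); r=p[:,1]-np.polyval(k,p[:,0]); p=p[abs(r)<.006]
print("row end y=",k,"yaw",np.degrees(np.arctan(k[0])),len(p),r.std(), p.min(0),p.max(0))
# spine
p=sel(S,(.57,.63),(-.5,-.25),(.03,.15))
for _ in range(3):
    k=np.polyfit(p[:,1],p[:,0],1); r=p[:,0]-np.polyval(k,p[:,1]); p=p[abs(r)<.004]
print("spine x=",k,"yaw",-np.degrees(np.arctan(k[0])),len(p))
p=sel(D,(.40,.47),(-.5,-.25),(.03,.15))
for _ in range(3):
    k=np.polyfit(p[:,1],p[:,0],1); r=p[:,0]-np.polyval(k,p[:,1]); p=p[abs(r)<.004]
print("back x=",k,"yaw",-np.degrees(np.arctan(k[0])),len(p))
for n,P in(("S",S),("D",D)):
    p=sel(P,(.4,.66),(-.235,.05),(.038,.05)); r=cv2.minAreaRect(p[:,:2].astype(np.float32)); print(n,"case",r, np.round(cv2.boxPoints(r),3).tolist())
    p=sel(P,(.44,.6),(.1,.25),(.05,.13)); r=cv2.minAreaRect(p[:,:2].astype(np.float32)); print(n,"bk",r,np.round(cv2.boxPoints(r),3).tolist(),p[:,2].max())
    p=sel(P,(.44,.6),(.14,.3),(.012,.028)); r=cv2.minAreaRect(p[:,:2].astype(np.float32)); print(n,"foot",r)
    print(n,"stamp",np.median(sel(P,(.33,.42),(-.02,.07),(.02,.09)),0),"stapler", np.percentile(sel(P,(.25,.42),(-.3,-.12),(.02,.06)),[2,98],axis=0).round(3).tolist(), "punch",np.percentile(sel(P,(.65,.9),(-.02,.17),(.02,.07)),[2,98],axis=0).round(3).tolist())
```

```text
row end y= [-0.00635615 -0.24037673] yaw -0.3641755699324166 1240 0.0012173224496279144 [ 0.45523466 -0.24800995  0.06031109] [ 0.58487943 -0.2399643   0.16989186]
spine x= [0.00128816 0.59682634] yaw -0.07380624267964202 1631
back x= [-0.00480829  0.44512021] yaw 0.27549232706049875 1672
S case ((0.5196523070335388, -0.0967978984117508), (0.1993984878063202, 0.15575172007083893), 83.31168365478516) [[0.4309999942779541, -0.18700000643730164], [0.5849999785423279, -0.20499999821186066], [0.609000027179718, -0.007000000216066837], [0.45399999618530273, 0.010999999940395355]]
S bk ((0.5157105326652527, 0.16585436463356018), (0.11172027885913849, 0.012641822919249535), 4.959226131439209) [[0.46000000834465027, 0.16699999570846558], [0.460999995470047, 0.1550000011920929], [0.5720000267028809, 0.164000004529953], [0.5709999799728394, 0.1770000010728836]] 0.12421972257932279
S foot ((0.5127121210098267, 0.20302337408065796), (0.11323259025812149, 0.08534569293260574), 4.317440986633301)
S stamp [0.37780386 0.02904471 0.06396605] stapler [[0.317, -0.299, 0.021], [0.404, -0.188, 0.052]] pun
[... 213 characters left out ...]
000042915344, -0.20600000023841858], [0.6050000190734863, -0.017999999225139618], [0.45399999618530273, -0.0010000000474974513]]
D bk ((0.5141391158103943, 0.16032825410366058), (0.11251862347126007, 0.018393725156784058), 5.875286102294922) [[0.4569999873638153, 0.164000004529953], [0.45899999141693115, 0.14499999582767487], [0.5709999799728394, 0.15700000524520874], [0.5690000057220459, 0.17499999701976776]] 0.12347991872174102
D foot ((0.5098776817321777, 0.19612567126750946), (0.11140704900026321, 0.09048398584127426), 4.173150062561035)
D stamp [0.36668868 0.01571569 0.06330533] stapler [[0.269, -0.299, 0.021], [0.396, -0.196, 0.051]] punch [[0.703, 0.007, 0.022], [0.824, 0.162, 0.068]]
```

Run:
```python
from h import *
print(np.round(env.camera_info("wrist")["T_tool_cam"],3))
im,P=cloud("wrist"); save("w0",im)
```

```text
[[-0.    -0.949 -0.314  0.08 ]
 [ 1.     0.    -0.001 -0.   ]
 [ 0.001 -0.314  0.949 -0.141]
 [ 0.     0.     0.     1.   ]]
```

Request:
play_rows(jaw=[-1,-1,-1,-1,-1], translation=[[0.04,-0.03,0],[0.08,-0.06,0],[0.12,-0.09,0],[0.164,-0.11,0.02],[0.164,-0.11,0.02]], delta_rot=[[0,0,10],[0,0,20],[0,0,30],[0,0,40],[0,0,50]])

```text
time: 0.78
ee_pos: [0.512, 0.1683, 0.2101]
orientation: [-2.949, -1.076, 0.004]
wrist_force: [0.2, 0.1, 0.6]
finger_gap: 0.0852
grasp_force: 0.0
```

Request:
play_rows(jaw=[-1,-1,-1,-1,-1], translation=[[0,0,0],[0,0,0],[0,0,0],[0,0,0],[0,0,0]], delta_rot=[[0,0,10],[0,0,20],[0,0,30],[0,0,35],[0,0,35]])

```text
time: 1.4
ee_pos: [0.5148, 0.1641, 0.2111]
orientation: [3.138, 0.138, -0.001]
wrist_force: [0.5, -0.0, -0.8]
finger_gap: 0.0855
grasp_force: 0.0
```

Run:
```python
from h import *
s=env.state(); print(s["ee_pos"],R.from_rotvec(s["orientation"]).as_matrix().round(3).tolist(),s["qpos"].round(2))
im,P=cloud("wrist"); save("w1",im); P=P.reshape(-1,3)
p=P[(P[:,0]>.42)&(P[:,0]<.62)&(P[:,1]>.1)&(P[:,1]<.3)&(P[:,2]>.112)&(P[:,2]<.13)]
print(len(p)); 
if len(p): print(cv2.minAreaRect(p[:,:2].astype(np.float32)))
p=P[(P[:,0]>.42)&(P[:,0]<.62)&(P[:,1]>.1)&(P[:,1]<.3)&(P[:,2]>.016)&(P[:,2]<.026)]
if len(p): print(cv2.minAreaRect(p[:,:2].astype(np.float32)))
```

```text
[0.51478032 0.16409192 0.21107448] [[0.996, 0.088, -0.0], [0.088, -0.996, -0.0], [-0.0, 0.0, -1.0]] [-0.42  0.39  0.09  1.76 -0.04  0.99 -1.79]
1968
((0.5148218870162964, 0.16355912387371063), (0.10878437012434006, 0.012036312371492386), 5.109739303588867)
((0.5115572810173035, 0.2001143991947174), (0.1087135523557663, 0.08381973952054977), 5.0537285804748535)
```

Request:
play_rows(jaw=[-1,-1,-1,-1,1], translation=[[0,0,0.05],[0,0,0.1],[0,0,0.124],[0,0,0.124],[0,0,0.124]], delta_rot=[[0,0,0],[0,0,0],[0,0,0],[0,0,0],[0,0,0]], force=60)

```text
time: 2.08
ee_pos: [0.5157, 0.1641, 0.0882]
orientation: [-3.138, -0.138, -0.002]
wrist_force: [-0.4, 0.3, 1.3]
finger_gap: 0.0695
grasp_force: 0.0
```

Request:
play_rows(jaw=[1,1,1,1,1], translation=[[0,0,0],[0,0,0],[0,0,0],[0,0,0],[0,0,0]], delta_rot=[[0,0,0],[0,0,0],[0,0,0],[0,0,0],[0,0,0]])

```text
time: 2.7
ee_pos: [0.5152, 0.1639, 0.0878]
orientation: [-3.139, -0.137, -0.001]
wrist_force: [-0.2, -1.3, 6.2]
finger_gap: 0.0111
grasp_force: 61.5
```

Request:
play_rows(jaw=[1,1,1,1,1], translation=[[0,0,-0.008],[0.004,-0.026,-0.008],[0.008,-0.052,-0.008],[0.012,-0.079,-0.008],[0.012,-0.079,-0.008]], delta_rot=[[0,0,0],[0,0,1.5],[0,0,3],[0,0,5],[0,0,5]])

```text
time: 3.32
ee_pos: [0.5188, 0.247, 0.0946]
orientation: [-3.14, -0.006, 0.003]
wrist_force: [-1.4, -0.7, -6.9]
finger_gap: 0.0111
grasp_force: 59.8
```

Request:
play_rows(jaw=[1,1,1,-1,-1], translation=[[0,0,0.004],[0,0,0.008],[0,0,0.008],[0,0,0.008],[0,0,0.008]], delta_rot=[[0,0,0],[0,0,0],[0,0,0],[0,0,0],[0,0,0]])

```text
time: 3.95
ee_pos: [0.5208, 0.2437, 0.0877]
orientation: [-3.141, 0.001, -0.002]
wrist_force: [0.0, -1.5, -0.3]
finger_gap: 0.0472
grasp_force: 0.0
```

Request:
play_rows(jaw=[-1,-1,-1,-1,-1], translation=[[0,0,0],[0,0,-0.04],[0,0,-0.1],[0,0.05,-0.12],[0,0.1,-0.12]], delta_rot=[[0,0,0],[0,0,0],[0,0,0],[0,0,0],[0,0,0]])

```text
time: 4.58
ee_pos: [0.5213, 0.1433, 0.2095]
orientation: [-3.14, -0.003, -0.007]
wrist_force: [0.5, -1.0, -0.3]
finger_gap: 0.0855
grasp_force: 0.0
```

Request:
play_rows(jaw=[-1,-1,-1], translation=[[0.008,0.04,0],[0.016,0.083,0],[0.016,0.083,0]], delta_rot=[[0,0,3],[0,0,6.6],[0,0,6.6]])

```text
time: 4.95
ee_pos: [0.5367, 0.0563, 0.2076]
orientation: [3.134, -0.192, 0.002]
wrist_force: [0.5, 0.2, 0.3]
finger_gap: 0.0853
grasp_force: 0.0
```

Request:
play_rows(jaw=[-1,-1,-1,-1,-1], translation=[[0,0,0],[0,0,0],[0,0,0],[0,0,0],[0,0,0]], delta_rot=[[-9,0,0],[-18,0,0],[-27,0,0],[-36,0,0],[-45,0,0]])

```text
time: 5.58
ee_pos: [0.5364, 0.0628, 0.2074]
orientation: [2.35, -0.133, -0.053]
wrist_force: [0.3, 0.2, -0.3]
finger_gap: 0.0854
grasp_force: 0.0
```

Run:
```python
from h import *
s=env.state(); print(s["time"],s["ee_pos"],R.from_rotvec(s["orientation"]).as_matrix().round(3).tolist(),s["qpos"].round(2))
im,P=cloud("side"); save("s2",im)
```

```text
5.575 [0.53642346 0.06276775 0.20742039] [[0.994, -0.08, -0.078], [-0.112, -0.7, -0.705], [0.001, 0.709, -0.705]] [-0.78  0.69  0.4   1.61  0.43  1.34 -2.29]
```

View pics/s2.png

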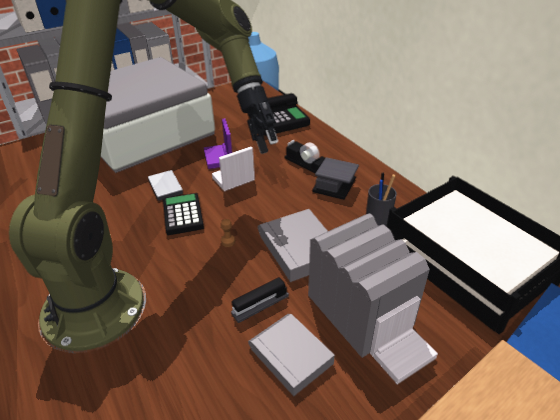

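Request:
play_rows(jaw=[-1,-1,-1,-1,-1], translation=[[0,-0.03,0.05],[0,-0.06,0.1],[0.001,-0.08,0.133],[0.001,-0.092,0.152],[0.001,-0.092,0.152]], delta_rot=[[0,0,0],[0,0,0],[0,0,0],[0,0,0],[0,0,0]])

```text
time: 6.25
ee_pos: [0.5313, 0.0185, 0.0336]
orientation: [2.354, -0.135, -0.059]
wrist_force: [-0.1, -0.0, 0.4]
finger_gap: 0.0857
grasp_force: 0.0
```

Run:
```python
from h import *
s=env.state(); print(s["time"],s["ee_pos"],R.from_rotvec(s["orientation"]).as_matrix().round(3).tolist(),s["qpos"].round(2),s["wrist_force"])
im,P=cloud("wrist"); save("w3",im); np.save("w3.npy",P)
q=P.reshape(-1,3); p=q[(q[:,0]>.42)&(q[:,0]<.63)&(q[:,1]>-.2)&(q[:,1]<.02)&(q[:,2]>.040)&(q[:,2]<.049)]
print(len(p),np.percentile(p,[1,99],axis=0) if len(p) else 0)
```

```text
6.25 [0.53132631 0.0184623  0.03358773] [[0.993, -0.08, -0.083], [-0.115, -0.703, -0.702], [-0.002, 0.707, -0.708]] [-0.71  0.9   0.38  1.78  0.44  0.98 -2.43] [-0.14947558 -0.03720259  0.37261335]
22252 [[ 0.44864178 -0.19086172  0.04034643]
 [ 0.60077383 -0.0046543   0.0436341 ]]
```

View pics/w3.png

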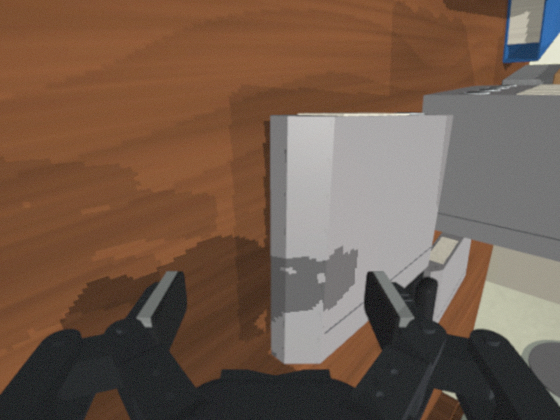

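Request:
play_rows(jaw=[-1,-1,-1,-1], translation=[[0,0.015,0.015],[0,0.03,0.03],[0,0.039,0.039],[0,0.039,0.039]], delta_rot=[[0,0,0],[0,0,0],[0,0,0],[0,0,0]])

```text
time: 6.8
ee_pos: [0.5254, -0.038, 0.0354]
orientation: [2.352, -0.139, -0.057]
wrist_force: [0.9, 0.7, -0.0]
finger_gap: 0.0854
grasp_force: 0.0
```

Request:
play_rows(jaw=[-1,-1,-1], translation=[[0,0.004,0.004],[0,0.008,0.008],[0,0.008,0.008]], delta_rot=[[0,0,0],[0,0,0],[0,0,0]])

```text
time: 7.18
ee_pos: [0.5244, -0.0478, 0.0347]
orientation: [2.353, -0.136, -0.057]
wrist_force: [-1.0, 0.3, 1.0]
finger_gap: 0.0852
grasp_force: 0.0
```

Run:
```python
from h import *
s=env.state(); print(s["time"],s["ee_pos"],s["wrist_force"])
im,P=cloud("wrist"); save("w4",im); im,_=cloud("scene"); save("c4",cv2.resize(im[120:300,160:400],None,fx=2.5,fy=2.5));
```

```text
7.175 [ 0.52440759 -0.04775105  0.03466969] [-0.96743953  0.29650754  0.99353457]
```

View pics/c4.png

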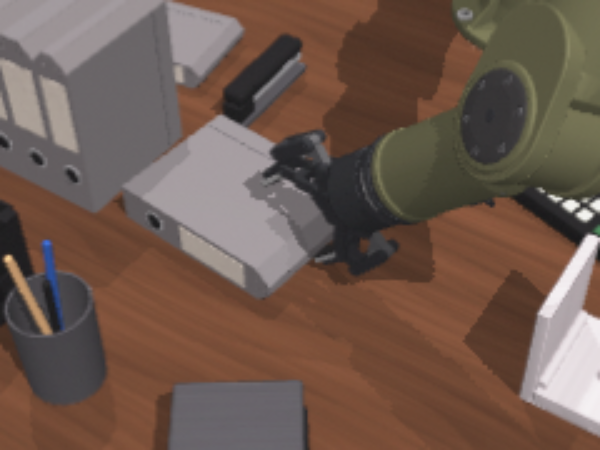

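Request:
play_rows(jaw=[-1,-1,-1,-1], translation=[[0,0.006,0.003],[0,0.013,0.006],[0,0.02,0.008],[0,0.028,0.01]], delta_rot=[[0,0,0],[0,0,0],[0,0,0],[0,0,0]])

```text
time: 7.78
ee_pos: [0.5214, -0.0748, 0.0478]
orientation: [2.353, -0.136, -0.056]
wrist_force: [0.8, 1.6, -1.1]
finger_gap: 0.0851
grasp_force: 0.8
```

```bash
cat > look.py <<'E'
from h import *
import sys
# fit case top-face plane / tilt in scene camera around the case
s=env.state(); print(s["time"],s["ee_pos"].round(4),s["wrist_force"].round(1),R.from_rotvec(s["orientation"]).as_matrix().round(3).tolist())
im,P=cloud("scene"); save(sys.argv[1],cv2.resize(im[90:300,120:440],None,fx=2.4,fy=2.4)); np.save("c.npy",P)
q=P.reshape(-1,3); p=q[(q[:,0]>.45)&(q[:,0]<.49)&(q[:,1]>-.24)&(q[:,1]<.02)&(q[:,2]>.035)&(q[:,2]<.23)]
for a in np.arange(-.24,.02,.02):
    k=p[(p[:,1]>a)&(p[:,1]<a+.02)]
    if len(k)>10: print(round(a+.01,3),len(k),np.percentile(k[:,2],[10,50,90]).round(3))
E
python3 look.py c5
```

```text
7.775 [ 0.5214 -0.0748  0.0478] [ 0.8  1.6 -1.1] [[0.993, -0.081, -0.081], [-0.115, -0.702, -0.702], [0.0, 0.707, -0.707]]
-0.23 29 [0.043 0.044 0.045]
-0.21 64 [0.045 0.046 0.048]
-0.19 69 [0.046 0.048 0.049]
-0.17 65 [0.047 0.049 0.05 ]
-0.15 70 [0.048 0.05  0.051]
-0.13 24 [0.049 0.052 0.053]
-0.11 24 [0.051 0.053 0.054]
-0.09 22 [0.052 0.054 0.055]
-0.07 11 [0.054 0.055 0.056]
```

Request:
play_rows(jaw=[-1,-1,-1,-1,-1], translation=[[0,0.006,0.003],[0,0.012,0.006],[0,0.019,0.009],[0,0.025,0.012],[0,0.032,0.015]], delta_rot=[[0,0,0],[0,0,0],[0,0,0],[0,0,0],[0,0,0]])

```text
time: 8.45
ee_pos: [0.52, -0.0917, 0.0521]
orientation: [2.377, -0.118, -0.049]
wrist_force: [-12.5, 59.2, -4.3]
finger_gap: 0.0854
grasp_force: 24.8
```

```bash
python3 look.py c6
```

```text
8.45 [ 0.52   -0.0917  0.0521] [-12.5  59.2  -4.3] [[0.995, -0.071, -0.07], [-0.1, -0.72, -0.687], [-0.001, 0.69, -0.724]]
-0.23 59 [0.045 0.046 0.048]
-0.21 64 [0.047 0.049 0.051]
-0.19 61 [0.05  0.052 0.053]
-0.17 61 [0.052 0.054 0.056]
-0.15 28 [0.055 0.057 0.058]
-0.13 15 [0.058 0.06  0.062]
-0.11 19 [0.06  0.062 0.064]
```

```bash
cat > plan.py <<'E'
from h import *
def Rt(tilt,yaw=-6.6):  # tilt: deg from vertical-down toward -y ; tool x ~ world +x
    base=np.array([[1,0,0],[0,-1,0],[0,0,-1.]])
    return R.from_euler('z',yaw,degrees=True)*R.from_matrix(base)*R.from_euler('x',-tilt,degrees=True)
def rows(p0,R0,targets):
    for p,Rr in targets:
        d=R0.inv().apply(np.array(p)-p0); rv=(R0.inv()*Rr).as_rotvec(degrees=True)
        print(np.round(d,3).tolist(),np.round(rv,1).tolist(),"->",np.round(p,3))
yr=-.2437
def tcp(phi,tilt,yaw,x,off=(-.006,.006),half=.0425,back=.013,a=.193,b=.008):
    f=np.radians(phi); y=yr+.044*np.sin(f)+a*np.cos(f)-b*np.sin(f)+off[0]; z=a*np.sin(f)+b*np.cos(f)+off[1]
    Rr=Rt(tilt,yaw); o=Rr.apply([0,-half,-back])
    return np.array([x,y-o[1],z-o[2]]),Rr
E
python3 - <<'E'
from plan import *
R0=Rt(45); print(R0.as_matrix().round(3).tolist())
p0=np.array([.5244,-.0478,.0347])+R0.apply([0,.06,.025]); print(p0)
rows(p0,R0,[tcp(f,53-f,y,.52) for f,y in((10,-6),(14,-5.5),(18,-5),(22,-4.5),(26,-4))])
E
```

```text
[[0.993, -0.081, -0.081], [-0.115, -0.702, -0.702], [0.0, 0.707, -0.707]]
[ 0.51749181 -0.10750575  0.05944874]
[0.001, -0.005, -0.016] [2.0, 0.4, -0.4] -> [ 0.52  -0.093  0.067]
[0.001, 0.003, -0.022] [6.0, 0.7, -0.8] -> [ 0.52  -0.095  0.077]
[0.001, 0.012, -0.027] [10.0, 1.0, -1.2] -> [ 0.52  -0.097  0.087]
[0.002, 0.021, -0.031] [14.0, 1.3, -1.7] -> [ 0.52  -0.1    0.096]
[0.002, 0.03, -0.035] [18.0, 1.5, -2.1] -> [ 0.52  -0.104  0.106]
```

Request:
play_rows(jaw=[-1,-1,-1,-1,-1], translation=[[0.001,-0.004,-0.014],[0.001,0.003,-0.021],[0.001,0.012,-0.026],[0.002,0.021,-0.03],[0.002,0.021,-0.031]], delta_rot=[[2,0.4,-0.4],[6,0.7,-0.8],[10,1,-1.2],[14,1.3,-1.7],[14,1.3,-1.7]])

```text
time: 9.12
ee_pos: [0.5208, -0.0973, 0.0967]
orientation: [2.606, -0.1, -0.025]
wrist_force: [-2.4, 11.5, 1.8]
finger_gap: 0.0854
grasp_force: 4.8
```

```bash
python3 look.py c7
```

```text
9.125 [ 0.5208 -0.0973  0.0967] [-2.4 11.5  1.8] [[0.997, -0.066, -0.037], [-0.076, -0.858, -0.507], [0.002, 0.509, -0.861]]
-0.23 42 [0.044 0.046 0.05 ]
-0.21 40 [0.052 0.055 0.058]
-0.19 37 [0.061 0.064 0.068]
-0.17 38 [0.069 0.074 0.076]
-0.15 48 [0.078 0.082 0.085]
-0.13 42 [0.086 0.09  0.094]
-0.11 26 [0.095 0.101 0.104]
```

View pics/c7.png

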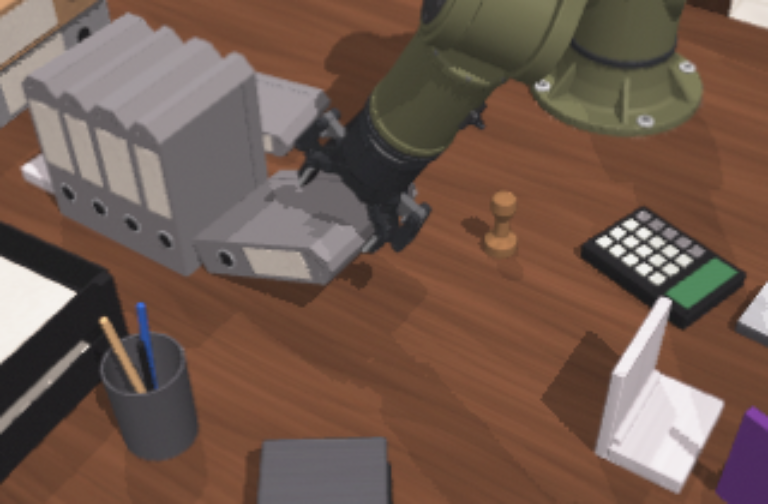

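Run:
```python
from plan import *
R0=Rt(31,-4.5); p0=np.array([.52,-.1,.096])
rows(p0,R0,[tcp(f,53-f,y,.52) for f,y in((26,-4),(30,-3.5),(34,-3),(38,-2.5),(42,-2))])
f0,y0=42,-2
p0,R0=tcp(f0,53-f0,y0,.52); print()
rows(p0,R0,[tcp(f,max(0,53-f),y,.52) for f,y in((46,-1.5),(50,-1),(54,-.5),(58,0),(62,0),(66,0),(70,0))])
```

```text
[0.0, 0.008, -0.006] [4.0, 0.2, -0.4] -> [ 0.52  -0.104  0.106]
[0.001, 0.017, -0.011] [8.0, 0.5, -0.9] -> [ 0.52  -0.109  0.114]
[0.001, 0.025, -0.015] [12.0, 0.6, -1.4] -> [ 0.52  -0.114  0.122]
[0.002, 0.034, -0.019] [16.0, 0.8, -1.8] -> [ 0.52 -0.12  0.13]
[0.002, 0.043, -0.021] [20.0, 0.9, -2.3] -> [ 0.52  -0.126  0.136]

[0.0, 0.008, -0.005] [4.0, 0.1, -0.5] -> [ 0.52  -0.133  0.143]
[0.001, 0.017, -0.009] [8.0, 0.1, -1.0] -> [ 0.52  -0.141  0.148]
[0.001, 0.026, -0.013] [11.0, 0.1, -1.5] -> [ 0.52  -0.15   0.154]
[0.001, 0.037, -0.018] [11.0, 0.2, -2.0] -> [ 0.52  -0.159  0.161]
[0.002, 0.048, -0.022] [11.0, 0.2, -2.0] -> [ 0.52  -0.17   0.167]
[0.002, 0.06, -0.025] [11.0, 0.2, -2.0] -> [ 0.52  -0.181  0.173]
[0.002, 0.073, -0.027] [11.0, 0.2, -2.0] -> [ 0.52  -0.192  0.177]
```

Request:
play_rows(jaw=[-1,-1,-1,-1,-1], translation=[[0,0.008,-0.006],[0.001,0.017,-0.011],[0.001,0.025,-0.015],[0.002,0.034,-0.019],[0.002,0.043,-0.021]], delta_rot=[[4,0.2,-0.4],[8,0.5,-0.9],[12,0.6,-1.4],[16,0.8,-1.8],[20,0.9,-2.3]])

```text
time: 9.8
ee_pos: [0.5202, -0.1262, 0.137]
orientation: [2.952, -0.05, -0.004]
wrist_force: [-0.3, 0.9, -0.7]
finger_gap: 0.0856
grasp_force: 0.7
```

```bash
python3 look.py c8
```

```text
9.8 [ 0.5202 -0.1262  0.137 ] [-0.3  0.9 -0.7] [[0.999, -0.033, -0.006], [-0.034, -0.982, -0.188], [0.0, 0.188, -0.982]]
-0.23 15 [0.039 0.048 0.073]
-0.21 15 [0.057 0.064 0.073]
-0.19 13 [0.077 0.085 0.091]
-0.17 16 [0.096 0.103 0.111]
-0.15 14 [0.117 0.123 0.131]
```

Request:
play_rows(jaw=[-1,-1,-1,-1,-1], translation=[[0,0.009,-0.005],[0.001,0.019,-0.009],[0.001,0.028,-0.013],[0.001,0.039,-0.018],[0.001,0.039,-0.018]], delta_rot=[[4,0.1,-0.5],[8,0.1,-1],[11,0.1,-1.5],[11,0.2,-2],[11,0.2,-2]])

```text
time: 10.48
ee_pos: [0.52, -0.1626, 0.1619]
orientation: [3.14, -0.003, 0.0]
wrist_force: [1.0, 0.9, 0.2]
finger_gap: 0.0853
grasp_force: 0.5
```

```bash
python3 look.py c9
python3 - <<'E'
from h import *
im,P=cloud("wrist"); save("w9",im)
E
```

```text
10.475 [ 0.52   -0.1626  0.1619] [1.  0.9 0.2] [[1.0, -0.002, 0.0], [-0.002, -1.0, -0.002], [0.0, 0.002, -1.0]]
-0.17 27 [0.05  0.064 0.079]
-0.15 28 [0.086 0.102 0.114]
-0.13 57 [0.123 0.145 0.185]
-0.11 103 [0.16 0.17 0.18]
```

View pics/c9.png

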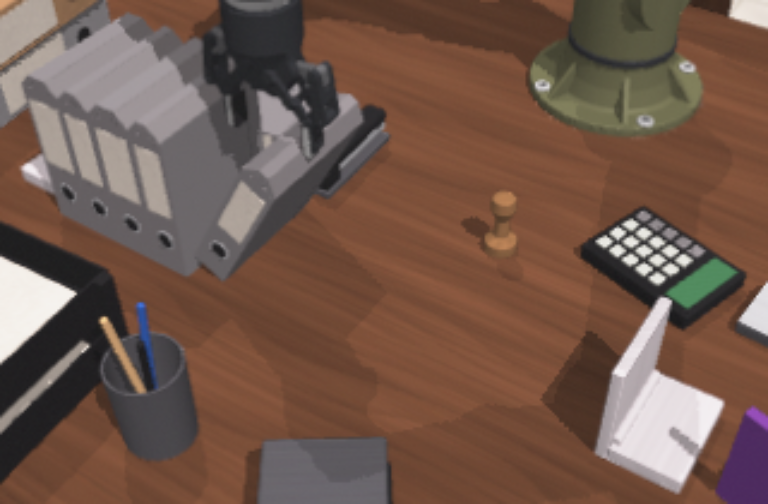

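Request:
play_rows(jaw=[-1,-1,-0.8,-0.6,-0.4], translation=[[0,0.003,0.01],[0,0.005,0.019],[0,0.005,0.019],[0,0.005,0.019],[0,0.005,0.019]], delta_rot=[[0,0,0],[0,0,0],[0,0,0],[0,0,0],[0,0,0]], force=30)

```text
time: 11.2
ee_pos: [0.52, -0.1667, 0.1424]
orientation: [3.141, -0.0, -0.001]
wrist_force: [0.1, 1.4, 0.9]
finger_gap: 0.0595
grasp_force: 0.5
```

```bash
python3 look.py c10 | head -1
python3 - <<'E'
from h import *
s=env.state();print(s["finger_gap"],s["grasp_force"])
P=np.load("c.npy").reshape(-1,3)
p=P[(P[:,0]>.45)&(P[:,0]<.60)&(P[:,1]>-.24)&(P[:,1]<-.08)&(P[:,2]>.01)&(P[:,2]<.21)]
for a in np.arange(.02,.21,.02):
    k=p[abs(p[:,2]-a)<.005]
    if len(k)>5: print(round(a,2),len(k),np.percentile(k[:,1],[5,50,95]).round(3))
E
```

```text
11.2 [ 0.52   -0.1667  0.1424] [0.1 1.4 0.9] [[1.0, -0.0, -0.0], [-0.0, -1.0, -0.0], [-0.0, 0.0, -1.0]]
0.059740051380049834 0.3651025495491922
0.02 78 [-0.233 -0.196 -0.193]
0.04 72 [-0.231 -0.189 -0.185]
0.06 92 [-0.218 -0.181 -0.177]
0.08 90 [-0.213 -0.173 -0.17 ]
0.1 97 [-0.205 -0.165 -0.162]
0.12 86 [-0.197 -0.158 -0.154]
0.14 87 [-0.191 -0.153 -0.147]
0.16 120 [-0.187 -0.142 -0.122]
0.18 195 [-0.197 -0.14  -0.124]
0.2 202 [-0.219 -0.153 -0.105]
```

Request:
play_rows(jaw=[-0.4,-0.2,0,1,1], translation=[[0,0.007,0],[0,0.014,0],[0,0.02,0],[0,0.02,0],[0,0.02,0]], delta_rot=[[0,0,0],[0,0,0],[0,0,0],[0,0,0],[0,0,0]], force=40)

```text
time: 11.88
ee_pos: [0.521, -0.1886, 0.1443]
orientation: [3.139, -0.002, 0.005]
wrist_force: [-1.9, -1.0, 11.6]
finger_gap: 0.0502
grasp_force: 38.0
```

Request:
play_rows(jaw=[1,1,1], translation=[[0,0,0],[0,0,0],[0,0,0]], delta_rot=[[0,0,0],[0,0,0],[0,0,0]])

```text
time: 12.25
ee_pos: [0.521, -0.1886, 0.1443]
orientation: [3.139, -0.002, 0.005]
wrist_force: [-1.3, -0.5, 12.6]
finger_gap: 0.0501
grasp_force: 38.0
```

```bash
cat > fit.py <<'E'
from h import *
import sys
s=env.state();print(s["time"],s["ee_pos"].round(4),s["finger_gap"],s["grasp_force"],s["wrist_force"].round(1))
im,Q=cloud("scene"); save(sys.argv[1],cv2.resize(im[90:300,120:440],None,fx=2.4,fy=2.4)); P=Q.reshape(-1,3)
# outer face (normal +y)
lo,hi=map(float,sys.argv[2:4])
p=P[(P[:,0]>.455)&(P[:,0]<.59)&(P[:,1]>lo)&(P[:,1]<hi)&(P[:,2]>.02)&(P[:,2]<.12)]
m=np.median(p[:,1]); p=p[abs(p[:,1]-m)<.03]
for _ in range(5):
    A=np.c_[np.ones(len(p)),p[:,0]-.52,p[:,2]]; k=np.linalg.lstsq(A,p[:,1],rcond=None)[0]; r=p[:,1]-A@k; p=p[abs(r)<max(.004,2*r.std())]
print("outer face y at x=.52,z=0:",k[0].round(4),"yaw",np.degrees(k[1]).round(2),"lean dy/dz deg",np.degrees(k[2]).round(2),len(p),r.std())
p=P[(P[:,0]>.56)&(P[:,0]<.65)&(P[:,1]>k[0]-.04)&(P[:,1]<k[0]-.008)&(P[:,2]>.02)&(P[:,2]<.15)]
print("case spine x",np.percentile(p[:,0],[5,50,95]).round(4),len(p))
p=P[(P[:,0]>.56)&(P[:,0]<.65)&(P[:,1]>-.4)&(P[:,1]<-.26)&(P[:,2]>.02)&(P[:,2]<.15)]
print("row spine x",np.percentile(p[:,0],[5,50,95]).round(4))
E
python3 fit.py c11 -.215 -.1
```

```text
12.25 [ 0.521  -0.1886  0.1443] 0.05009486879397847 37.964717641007155 [-1.3 -0.5 12.6]
outer face y at x=.52,z=0: -0.2007 yaw -0.76 lean dy/dz deg 12.32 763 0.0010163204558438887
case spine x [0.5807 0.5823 0.5843] 200
row spine x [0.5944 0.5963 0.5982]
```

Request:
play_rows(jaw=[1,1,1,1,1], translation=[[0,-0.004,-0.01],[0.006,-0.008,-0.018],[0.013,-0.01,-0.018],[0.013,-0.01,-0.018],[0.013,-0.01,-0.018]], delta_rot=[[0,0,0],[0,0,0],[0,0,0],[0,0,0],[0,0,0]], force=80)

```text
time: 12.92
ee_pos: [0.5328, -0.1764, 0.1599]
orientation: [-3.141, -0.0, 0.002]
wrist_force: [-0.7, 0.5, -3.3]
finger_gap: 0.0432
grasp_force: 83.8
```

```bash
python3 fit.py c12 -.215 -.1
```

```text
12.925 [ 0.5328 -0.1764  0.1599] 0.04324314122104187 83.78435169754084 [-0.7  0.5 -3.3]
outer face y at x=.52,z=0: -0.1591 yaw 0.06 lean dy/dz deg 1.79 984 0.0009774070569094732
case spine x [0.5928 0.5947 0.5964] 350
row spine x [0.5943 0.5963 0.5983]
```

View pics/c12.png

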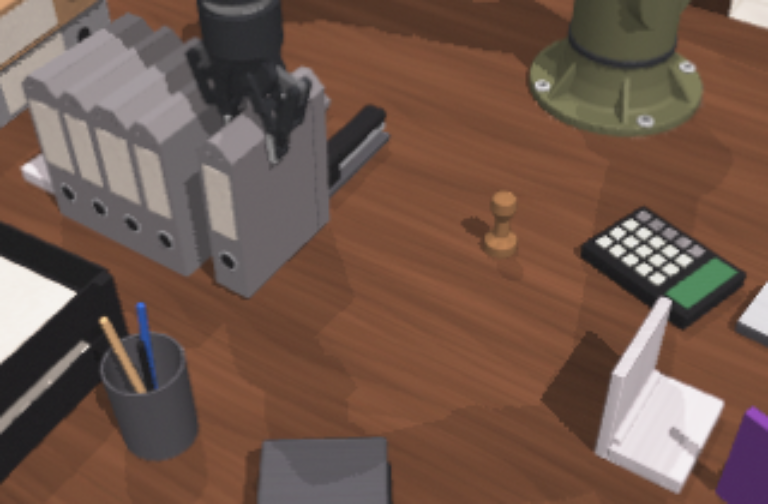

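Request:
play_rows(jaw=[1,1,1,1,1], translation=[[0,0.008,0],[0,0.016,0],[0,0.016,0.005],[0,0.016,0.01],[0,0.016,0.01]], delta_rot=[[0,0,0],[0,0,0],[0,0,0],[0,0,0],[0,0,0]])

```text
time: 13.6
ee_pos: [0.533, -0.1922, 0.1501]
orientation: [-3.141, -0.0, 0.001]
wrist_force: [-0.3, 0.2, -2.6]
finger_gap: 0.043
grasp_force: 83.6
```

```bash
python3 fit.py c13 -.215 -.1
python3 - <<'E'
from h import *
im,Q=cloud("scene");P=Q.reshape(-1,3)
p=P[(P[:,0]>.585)&(P[:,0]<.602)&(P[:,1]>-.21)&(P[:,1]<-.17)]
print("spine z range",np.percentile(p[:,2],[0,1,50,99]).round(4), np.histogram(p[:,2],bins=np.arange(0,.21,.01))[0])
E
```

```text
13.6 [ 0.533  -0.1922  0.1501] 0.04297895024944159 83.64752217235946 [-0.3  0.2 -2.6]
outer face y at x=.52,z=0: -0.1744 yaw -0.01 lean dy/dz deg 1.69 1002 0.0009825068520632639
case spine x [0.5929 0.5949 0.5967] 343
row spine x [0.5945 0.5963 0.5983]
spine z range [-2.700e-03 -2.000e-04  1.119e-01  5.128e-01] [54 28 36 33 33 43 39 40 36 43 39 41 44 43 43 48 39 46 46 50]
```

Request:
play_rows(jaw=[1,1,1], translation=[[0,0,0.003],[0,0,0.005],[0,0,0.005]], delta_rot=[[0,0,0],[0,0,0],[0,0,0]])

```text
time: 14.08
ee_pos: [0.5341, -0.1929, 0.1491]
orientation: [3.14, -0.001, 0.006]
wrist_force: [-6.4, 0.8, 25.8]
finger_gap: 0.0431
grasp_force: 83.8
```

Request:
play_rows(jaw=[1,1,1], translation=[[0,0,0.002],[0,0,0.003],[0,0,0.003]], delta_rot=[[0,0,0],[0,0,0],[0,0,0]])

```text
time: 14.45
ee_pos: [0.5342, -0.1941, 0.1487]
orientation: [3.138, -0.003, 0.01]
wrist_force: [-13.3, -0.6, 47.0]
finger_gap: 0.0432
grasp_force: 86.4
```

Request:
play_rows(jaw=[1,1,0.1,-0.1,-0.25], translation=[[0,0,-0.004],[0,0,-0.007],[0,0,-0.007],[0,0,-0.007],[0,0,-0.007]], delta_rot=[[0,0,0],[0,0,0],[0,0,0],[0,0,0],[0,0,0]])

```text
time: 15.08
ee_pos: [0.5333, -0.1924, 0.1493]
orientation: [-3.141, -0.0, 0.0]
wrist_force: [-0.3, 0.0, 1.1]
finger_gap: 0.0535
grasp_force: 0.0
```

```bash
python3 fit.py c14 -.215 -.1
```

```text
15.075 [ 0.5333 -0.1924  0.1493] 0.05348965245481301 0.0 [-0.3  0.   1.1]
outer face y at x=.52,z=0: -0.1722 yaw 0.18 lean dy/dz deg 0.42 1024 0.0010894331336212969
case spine x [0.5932 0.595  0.5968] 351
row spine x [0.5944 0.5963 0.5982]
```

Request:
play_rows(jaw=[-0.25,-0.25,-0.6,-1,-1], translation=[[0,0,-0.03],[0,0,-0.06],[0,0,-0.09],[-0.006,-0.04,-0.09],[-0.012,-0.09,-0.09]], delta_rot=[[0,0,0],[0,0,0],[0,0,0],[0,0,0],[0,0,0]])

```text
time: 15.75
ee_pos: [0.5212, -0.1025, 0.2399]
orientation: [3.141, -0.004, 0.002]
wrist_force: [-0.0, -0.6, 0.2]
finger_gap: 0.0857
grasp_force: 0.0
```

Request:
play_rows(jaw=[-1,-1,-1,-1,-1], translation=[[0,-0.06,0],[0,-0.12,0],[0,-0.18,0],[0,-0.24,0],[0,-0.3,0]], delta_rot=[[0,0,0],[0,0,0],[0,0,0],[0,0,0],[0,0,0]])

```text
time: 16.38
ee_pos: [0.5211, 0.1994, 0.2397]
orientation: [-3.141, 0.0, -0.001]
wrist_force: [0.2, 1.0, -0.7]
finger_gap: 0.0851
grasp_force: 0.0
```

Request:
play_rows(jaw=[-1,-1,-1], translation=[[0,-0.046,0],[0,-0.046,0],[0,-0.046,0]], delta_rot=[[0,0,0],[0,0,0],[0,0,0]])

```text
time: 16.75
ee_pos: [0.5213, 0.2428, 0.2393]
orientation: [3.141, -0.0, -0.0]
wrist_force: [0.4, 0.2, -0.3]
finger_gap: 0.0854
grasp_force: 0.0
```

```bash
python3 - <<'E'
from h import *
s=env.state(); print(s["time"],s["ee_pos"],s["qpos"].round(2))
im,P=cloud("wrist"); P=P.reshape(-1,3)
p=P[(P[:,0]>.42)&(P[:,0]<.62)&(P[:,1]>.18)&(P[:,1]<.3)&(P[:,2]>.112)&(P[:,2]<.13)]
print(len(p),cv2.minAreaRect(p[:,:2].astype(np.float32)))
E
python3 fit.py c15 -.215 -.1
```

```text
16.75 [0.5212663  0.24281192 0.23931988] [-0.39  0.42 -0.14  1.62  0.06  1.1  -2.11]
1608 ((0.519120991230011, 0.2419961392879486), (0.10914821177721024, 0.011908093467354774), 0.11409538239240646)
16.8 [0.5215 0.242  0.2395] 0.08525814302316824 0.0 [ 0.2 -1.   0.2]
outer face y at x=.52,z=0: -0.1722 yaw 0.11 lean dy/dz deg 0.02 1037 0.001031651476740864
case spine x [0.5931 0.5949 0.5967] 341
row spine x [0.5945 0.5963 0.5982]
```

Request:
play_rows(jaw=[-1,-1,-1,-1,1], translation=[[0,0,0.05],[0,0,0.1],[0,0,0.151],[0,0,0.151],[0,0,0.151]], delta_rot=[[0,0,0],[0,0,0],[0,0,0],[0,0,0],[0,0,0]], force=60)

```text
time: 17.48
ee_pos: [0.5224, 0.2432, 0.0903]
orientation: [-3.141, 0.002, -0.003]
wrist_force: [0.4, 0.7, 0.4]
finger_gap: 0.0698
grasp_force: 0.0
```

Request:
play_rows(jaw=[1,1,1,1,1], translation=[[0,0,0],[0,0,0],[0,0,0],[0,0,0],[0,0,-0.01]], delta_rot=[[0,0,0],[0,0,0],[0,0,0],[0,0,0],[0,0,0]])

```text
time: 18.1
ee_pos: [0.52, 0.243, 0.0977]
orientation: [3.14, 0.0, -0.005]
wrist_force: [-0.3, -1.1, -7.0]
finger_gap: 0.0109
grasp_force: 60.4
```

Request:
play_rows(jaw=[1,1,1,1,1], translation=[[0,0.05,0],[0,0.1,0],[0,0.15,0],[0,0.2,0],[0,0.25,0]], delta_rot=[[0,0,0],[0,0,0],[0,0,0],[0,0,0],[0,0,0]])

```text
time: 18.73
ee_pos: [0.5207, -0.0076, 0.0984]
orientation: [-3.141, -0.001, 0.001]
wrist_force: [0.3, -1.4, -7.2]
finger_gap: 0.011
grasp_force: 60.6
```

Request:
play_rows(jaw=[1,1,1,1,1], translation=[[0,0.04,0],[0,0.08,0],[0,0.11,0],[0,0.12,0],[0,0.12,0]], delta_rot=[[0,0,0],[0,0,0],[0,0,0],[0,0,0],[0,0,0]])

```text
time: 19.35
ee_pos: [0.5209, -0.1264, 0.0983]
orientation: [-3.141, 0.001, 0.001]
wrist_force: [0.9, 1.1, -7.0]
finger_gap: 0.0111
grasp_force: 60.6
```

Run:
```python
from h import *
s=env.state(); print(s["time"],s["ee_pos"],s["finger_gap"],s["grasp_force"],s["qpos"].round(2))
im,P=cloud("scene"); save("c16",cv2.resize(im[90:300,120:440],None,fx=2.4,fy=2.4))
```

```text
19.35 [ 0.52094364 -0.12639784  0.09831391] 0.011110146529568248 60.60791730880737 [ 0.29  0.52 -0.15  1.91  0.11  0.72 -1.49]
```

View pics/c16.png

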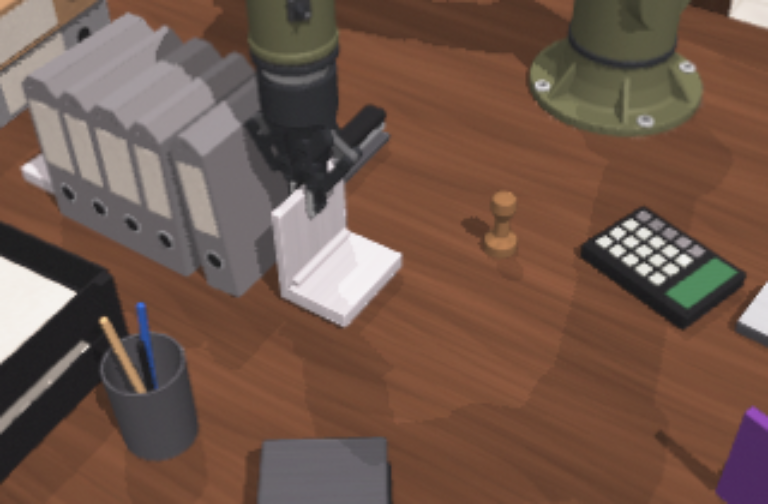

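Request:
play_rows(jaw=[1,1,1,0.5,0.3], translation=[[0,-0.003,0.005],[0,-0.003,0.009],[0,-0.003,0.009],[0,-0.003,0.009],[0,-0.003,0.009]], delta_rot=[[0,0,0],[0,0,0],[0,0,0],[0,0,0],[0,0,0]])

```text
time: 20.02
ee_pos: [0.5218, -0.1236, 0.0901]
orientation: [3.141, -0.0, 0.002]
wrist_force: [0.2, 0.6, 0.1]
finger_gap: 0.0296
grasp_force: 0.0
```

Request:
play_rows(jaw=[0.3,0.3,0.3,0.3,0.6], translation=[[0,0,0],[0,0,-0.03],[0,0,-0.06],[0,-0.03,-0.08],[0,-0.09,-0.08]], delta_rot=[[0,0,0],[0,0,0],[0,0,0],[0,0,0],[0,0,0]])

```text
time: 20.65
ee_pos: [0.5226, -0.0354, 0.1714]
orientation: [3.14, -0.009, 0.007]
wrist_force: [1.0, 1.1, -0.4]
finger_gap: 0.0174
grasp_force: 0.0
```

Request:
play_rows(jaw=[1,1,1], translation=[[0,-0.04,0],[0,-0.04,0],[0,-0.04,0]], delta_rot=[[0,0,0],[0,0,0],[0,0,0]])

```text
time: 21.02
ee_pos: [0.5212, 0.0057, 0.1696]
orientation: [3.141, -0.001, 0.0]
wrist_force: [0.5, -0.9, -0.6]
finger_gap: 0.0
grasp_force: 0.0
```

```bash
cat > bk.py <<'E'
from h import *
s=env.state(); print(s["time"],s["ee_pos"].round(4),s["wrist_force"].round(1))
im,Q=cloud("scene");save("c_bk",im);P=Q.reshape(-1,3)
def face(x,y,z,t):
    p=P[(P[:,0]>x[0])&(P[:,0]<x[1])&(P[:,1]>y[0])&(P[:,1]<y[1])&(P[:,2]>z[0])&(P[:,2]<z[1])]
    p=p[abs(p[:,1]-np.median(p[:,1]))<.025]
    for _ in range(5):
        A=np.c_[np.ones(len(p)),p[:,0]-.52,p[:,2]]; k=np.linalg.lstsq(A,p[:,1],rcond=None)[0]; r=p[:,1]-A@k; p=p[abs(r)<max(.003,2*r.std())]
    print(t,"y0",k[0].round(4),"yaw",np.degrees(k[1]).round(2),"lean",np.degrees(k[2]).round(2),len(p),r.std().round(4))
face((.455,.585),(-.225,-.15),(.135,.18),"case outer (upper part)")
face((.47,.57),(-.205,-.06),(.03,.11),"bookend back (y=12)")
p=P[(P[:,0]>.44)&(P[:,0]<.62)&(P[:,1]>-.21)&(P[:,1]<.04)&(P[:,2]>.015)&(P[:,2]<.025)]
print("foot",cv2.minAreaRect(p[:,:2].astype(np.float32)),np.percentile(p,[1,99],axis=0).round(4).tolist())
p=P[(P[:,0]>.44)&(P[:,0]<.62)&(P[:,1]>-.21)&(P[:,1]<-.08)&(P[:,2]>.117)&(P[:,2]<.124)]
print("bk top x",np.percentile(p,[2,98],axis=0).round(4).tolist() if len(p) else 0)
p=P[(P[:,0]>.56)&(P[:,0]<.65)&(P[:,1]>-.24)&(P[:,1]<-.18)&(P[:,2]>.14)&(P[:,2]<.18)]
print("case spine x",np.percentile(p[:,0],[5,50,95]).round(4),"y",np.percentile(p[:,1],[5,95]).round(4))
p=P[(P[:,0]>.46)&(P[:,0]<.58)&(P[:,1]>-.26)&(P[:,1]<-.15)&(P[:,2]>.193)&(P[:,2]<.21)]
print("case top y",np.percentile(p[:,1],[5,50,95]).round(4),np.median(p[:,2]))
E
python3 bk.py
```

```text
21.025 [0.5212 0.0057 0.1696] [ 0.5 -0.9 -0.6]
case outer (upper part) y0 -0.1709 yaw 0.06 lean -3.5 568 0.001
bookend back (y=12) y0 -0.1153 yaw 0.13 lean -0.21 586 0.001
foot ((0.5282465815544128, -0.12641802430152893), (0.11935889720916748, 0.1852378398180008), 9.503535270690918) [[0.4656, -0.1965, 0.0154], [0.5947, -0.0418, 0.0246]]
bk top x [[0.4536, -0.2016, 0.1171], [0.5954, -0.1146, 0.1236]]
case spine x [0.5655 0.5939 0.5966] y [-0.2203 -0.1804]
case top y [-0.258  -0.2036 -0.1892] 0.19899938566389075
```

Request:
play_rows(jaw=[1,1,1,1,1], translation=[[0,0,0.05],[0,0,0.1],[0,0,0.14],[0,0,0.158],[0,0,0.158]], delta_rot=[[0,0,0],[0,0,0],[0,0,0],[0,0,0],[0,0,0]])

```text
time: 21.7
ee_pos: [0.5203, 0.0049, 0.0102]
orientation: [3.141, -0.003, -0.005]
wrist_force: [-0.1, -0.4, 0.5]
finger_gap: 0.0001
grasp_force: 0.0
```

Request:
play_rows(jaw=[1,1,1,1,1], translation=[[0,0.012,0],[0,0.024,0],[0,0.036,0],[0,0.045,0],[0,0.055,0]], delta_rot=[[0,0,0],[0,0,0],[0,0,0],[0,0,0],[0,0,0]])

```text
time: 22.32
ee_pos: [0.5219, -0.0472, 0.0121]
orientation: [-3.139, -0.002, -0.003]
wrist_force: [0.2, 5.9, 3.3]
finger_gap: -0.0
grasp_force: 3.6
```

```bash
python3 bk.py
```

```text
22.325 [ 0.5219 -0.0472  0.0121] [0.2 5.9 3.3]
case outer (upper part) y0 -0.1711 yaw 0.19 lean 0.15 528 0.001
bookend back (y=12) y0 -0.1303 yaw -0.86 lean -0.09 504 0.0009
foot ((0.5310878157615662, -0.12622958421707153), (0.11151628196239471, 0.18491417169570923), 9.828834533691406) [[0.4773, -0.199, 0.0156], [0.5951, -0.0401, 0.0247]]
bk top x [[0.4583, -0.2002, 0.1173], [0.5958, -0.1292, 0.1234]]
case spine x [0.5931 0.5947 0.5965] y [-0.2128 -0.1818]
case top y [-0.2583 -0.1929 -0.1788] 0.19898822695947427
```

Request:
play_rows(jaw=[1,1,1,1,1], translation=[[-0.003,-0.003,0],[-0.004,0.009,0],[-0.004,0.018,0],[-0.004,0.026,0],[-0.004,0.034,0]], delta_rot=[[0,0,0],[0,0,0],[0,0,0],[0,0,0],[0,0,0]])

```text
time: 23.0
ee_pos: [0.5172, -0.0824, 0.0115]
orientation: [-3.141, -0.0, 0.0]
wrist_force: [0.3, 6.0, 0.7]
finger_gap: 0.0003
grasp_force: 3.1
```

Request:
play_rows(jaw=[1,1,1,1], translation=[[0,0.007,0],[0,0.013,0],[0,0.018,0],[0,0.022,0]], delta_rot=[[0,0,0],[0,0,0],[0,0,0],[0,0,0]])

```text
time: 23.5
ee_pos: [0.5172, -0.103, 0.0114]
orientation: [-3.139, -0.001, 0.0]
wrist_force: [0.4, 16.4, 0.4]
finger_gap: -0.0001
grasp_force: 7.7
```

```bash
python3 bk.py
```

```text
23.5 [ 0.5172 -0.103   0.0114] [ 0.4 16.4  0.4]
case outer (upper part) y0 -0.1973 yaw 0.48 lean -0.47 498 0.001
bookend back (y=12) y0 -0.1861 yaw 0.81 lean -0.19 512 0.0011
foot ((0.5354452729225159, -0.1434679925441742), (0.0998433381319046, 0.145857572555542), 77.21851348876953) [[0.4748, -0.2014, 0.0153], [0.5933, -0.0948, 0.0246]]
bk top x [[0.4739, -0.2011, 0.1173], [0.5948, -0.0841, 0.1237]]
case spine x [0.564  0.5935 0.5968] y [-0.2365 -0.1967]
case top y [-0.258  -0.2208 -0.2073] 0.19864480266563472
```

Request:
play_rows(jaw=[1,1,1,1], translation=[[0,0.004,0],[0,0.007,0],[0,0.007,0],[0,0.007,0]], delta_rot=[[0,0,0],[0,0,0],[0,0,0],[0,0,0]])

```text
time: 24.05
ee_pos: [0.5191, -0.1043, 0.0115]
orientation: [-3.134, -0.01, -0.004]
wrist_force: [3.5, 23.7, -0.7]
finger_gap: -0.0003
grasp_force: 10.7
```

Request:
play_rows(jaw=[1,1,1,1,1], translation=[[0,-0.005,0],[0,-0.02,0],[0,-0.04,0],[0,-0.05,-0.05],[0,-0.06,-0.11]], delta_rot=[[0,0,0],[0,0,0],[0,0,0],[0,0,0],[0,0,0]])

```text
time: 24.68
ee_pos: [0.5159, -0.0519, 0.1217]
orientation: [3.141, -0.002, -0.006]
wrist_force: [1.7, 0.5, -0.7]
finger_gap: 0.0001
grasp_force: 0.0
```

```bash
python3 bk.py
```

```text
24.675 [ 0.5159 -0.0519  0.1217] [ 1.7  0.5 -0.7]
case outer (upper part) y0 -0.2 yaw -0.37 lean 0.13 539 0.0011
bookend back (y=12) y0 -0.1873 yaw -0.37 lean -0.07 627 0.001
foot ((0.524016261100769, -0.15722039341926575), (0.0949576199054718, 0.14936445653438568), 86.58201599121094) [[0.4666, -0.2007, 0.0155], [0.5936, -0.1132, 0.0245]]
bk top x [[0.4547, -0.204, 0.1171], [0.5961, -0.186, 0.1238]]
case spine x [0.5646 0.5937 0.597 ] y [-0.2359 -0.1986]
case top y [-0.2584 -0.2217 -0.2082] 0.19876048775834965
```

View pics/c_bk.png

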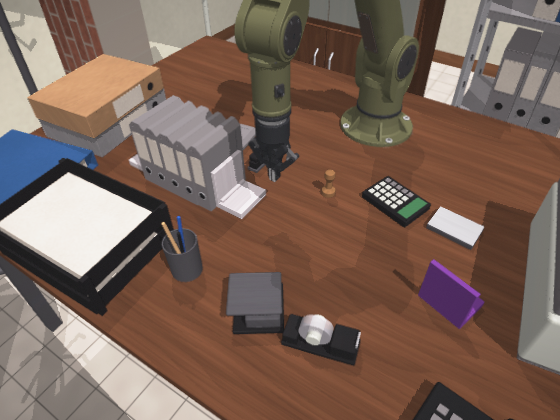

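The view shows the case at about (215,165), flush at the end of the row, with the bookend at (240,185) tight against it. The gripper is clear at (270,160). The measurements agree: case outer face at y = -0.200, which is 44 mm from the row; bookend inner face at about -0.199; all yaws under 0.5°. I'm handing the job in.

```bash
python3 -c "
from bench import env
print(env.finish_job())"
```

```text
the job is handed in; nothing more can be done
None
```

The fallen case is standing upright, flush and square against the row with its spine in line (within about 2 mm). The bookend is square and tight against it, and I handed the job in at about 25 s; the hand-in call gave no verdict.

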